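Hang the green gauge in the gauge cabinet

ROBOT

A 7-joint arm with a two-finger parallel gripper is mounted at the origin on a cart in front of the work surface, level with it; the furniture and walls round the work are solid. World frame = base frame: x ahead of the robot, y to its left, z up, the work surface at z = 0. Lengths are in m, angles in rad, forces in N, time in s.
With the tool pointing down it reaches from about 0.425 to 0.925 m from the base axis. Payload 6.8 kg.
Tool frame: the origin (TCP) lies at the very end of the fingers, on their centre line; the grasp point (between the pads) lies 19 mm behind it; z points along the fingers, y is the line along which they close (so a half turn about z gives the same grasp; the last joint's range is limited). The gripper opens to 85 mm and grips with 20 to 120 N. Pads are 22 mm wide; open, the fingers measure 114 mm over their backs; the gripper's body (76 mm by 85 mm) begins 54 mm behind the grasp point. The pads swing forward as they close: fully open they stand 13 mm farther back than shut.
Start: joints at [1.193, 0.477, 0.022, 1.555, -0.011, 1.109, -0.083], TCP at [0.18, -0.651, 0.231] pointing down, gripper open.
Joint ranges: [-2.96, 2.96], [-0.34, 2.1], [-1.41, 1.46], [0.24, 2.44], [-1.37, 4.51], [0.17, 1.92], [-2.96, 2.96]. Speed limits (rad/s): [2.39, 2.39, 3.14, 3.14, 3.14, 3.14, 3.14].

INTERFACE

Orientations are given as a unit quaternion [w, x, y, z].
In Python, from station import bot gives the robot as it stands.
- The arm moves only by the tool apply_moves, never from a script. Its argument "deltas" is a list of rows, each a list of 3 entries, a list of its own where there are three numbers: the closure, from 0 (fully open) to 1 (shut), then the shift along the tool's x, y, z in units of 0.2 m (1.0 is 0.2 m), then the turn about the tool's z in units of 2 pi rad (1.0 is 2 pi rad). A call has 1 to 12 rows; each row is the pose to reach, as a shift and turn from the pose commanded when the call began, along the tool's axes at that moment, turning the shorter way round; what a row does not reach only later rows make up. A row lasts 1/10 s, in which the tool goes at most 50 mm and 8.59 degrees, less where a joint would pass 70% of its speed; a pose out of reach is approached as far as the arm can. A call with a number of a shift or a turn outside -1 to 1 is refused whole. A call with a gripper value outside its range is refused whole. The fingers move at their own pace and stop on an object; "squeeze" is the grip in N (left out, the last holds). Time passes only in rows, so rows that repeat a pose let the fingers close. It gives the time, the measured TCP pose, the force, the opening and the grip force at its end, in the units of the state.
- bot.get_obs(): the state, without advancing time (a new reading comes with each control period).
- bot.read_camera(name): name is "scene" or "top" or "wrist"; returns a dict with "color" (384x512x3 uint8, red, green, blue), "intrinsics" (3x3 intrinsics, pixels), "k1" (the pictures are not rectified: a ray, as slopes to the right and down, at radius r is drawn at 1 + k1 r^2 times it, then the intrinsics apply), "pose" (4x4, takes a point from camera to world coordinates); the wrist camera has in their place "hand_eye" (4x4, takes a point from camera to tool coordinates, whose origin is the TCP and whose axes are the flange's). Camera axes: x right, y down, z forward; pixel columns grow to the right and rows downward; lengths in m; the calibration is good to about 2 mm. A picture is of the moment at which its call begins: read the wrist's pose just before it. There is no depth.
- bot.hand_in(): hands the job in; it is judged then, once.
Trained networks look in a picture, given as the dict that the camera call returned (one of the last four; its "shot" number tells which), for a name from the list of things; names that differ only in an ending like _2 or _b are one class to them, and where a whole thing is asked for, a point or a joint stands for the part that bears it (a point fixed in the world has none). Each returns a list of dicts, best first, with "confidence" (0 to 1); they miss things now and then, are a little off and sometimes report something else, mostly with a low value. They report only what shows in the picture. A call takes as long as a camera call.
- bot.look_for(picture, target): "point" ([x, y, z] in m, in world coordinates, good to about 4 mm: the middle of the surface that is visible of it).
The state is a dict: "t": time; "q": joint angles; "joint_vel": joint speeds; "joint_torque": joint torques, N m; "eef_pos": TCP position; "tool_rot": TCP orientation; "contact_force": force on the tool from outside, world axes, zero at the start; "torque": the same for the moment, N m; "gripper_width": opening from 0.0 (shut) to 1.0 (fully open); "grasp_force": force on a finger pad.
Only numpy, scipy, OpenCV 4.12 (cv2) and the standard library are available. Lean on these libraries where they do the work, as an engineer would, in place of code of your own. Each camera call takes 0.05 s, during which the arm holds its last target. There are 200 camera calls.

TASK

Put the green-banded gauge away: lower it upright through the opening in the top of the small gauge cabinet, put its eye over the brass hook inside, and let go so that it hangs freely from the hook. Touch the cabinet's blue top frame with nothing, and leave the red gauge standing where it is.

Things in the scene. Friction and masses are not known exactly. Their poses are not given: they have to be found in the camera images.
- green_gauge: Steel gauge, green band and grip, 126 mm tall, 0.17-0.35 kg. Origin: centre of underside, z up, x looks through the eye. Bottom up: plug 32 mm dia., z 0-36 mm; eye of 8 mm bar, 52 mm wide outside, clear 36 mm wide (y) and z 36-78 mm, arched crown; grip block z 86-126 mm, 18 mm (x) by 24 mm (y). Hold the grip with the fingers closing along y, so that nothing is before or behind the eye.
- red_gauge: The same gauge with red band and grip; same origin and axes. Leave it. It, the green gauge and a small white oil bottle (27 mm across, 66 mm tall) stand along the front of the desk in any order, at least 115 mm apart.
- hook: Brass hook on the cabinet's inner back wall: level 8 mm rod along x. Origin: top of the rod, mid-way along its carrying stretch, 105 mm above the desk; z up, x away from the robot. Wall plate at x = +55 mm; upturned tip from x = -27 to -19 mm, its top at z = +12 mm. Parts come on over the tip from the -x side. Cabinet and hook may be turned up to 9 degrees.
- top_frame: Fixed blue frame round the opening in the cabinet's top, 170 (x) by 184 (y) by 10 mm, top face 135 mm above the desk. Origin: its centre, on its underside; axes as the hook's. Opening: x -70 to +50 mm, y -75 to +75 mm. The hook's origin is 20 mm to +x and 20 mm below. Cabinet walls 6 mm thick, front a clear pane; floor 5 mm above the desk.

How it is judged:
On the way:
1. the green gauge is lifted clear of the desk (height (world z) of green_gauge above 0.1 m), for 0.2 s.
At the end, for the whole second after the job is handed in: The green gauge hangs at rest by its eye on the brass hook: its underside 68 to 90 mm below the top of the rod, its axis within 15 mm sideways of the rod and from 25 mm on the robot's side to 40 mm on the wall's side of the hook's origin, within 12 degrees of upright, its weight on the hook (x of green_gauge in the frame of hook between -0.025 and 0.04 m and y of green_gauge in the frame of hook between -0.015 and 0.015 m and z of green_gauge in the frame of hook between -0.09 and -0.068 m and angle between green_gauge's own z axis and vertical below 0.21 rad and contact force between green_gauge and hook above 0.8 N and linear speed of green_gauge below 0.05 m/s and angular speed of green_gauge below 0.6 rad/s); the robot touches nothing.
It fails at once if the cabinet's blue top frame is touched (more than 1 N) (contact force between top_frame and anything else above 1 N).
It fails at once if the red gauge is moved by more than 25 mm or tipped (distance of red_gauge from where it was at the start of the episode above 0.025 m or angle between red_gauge's own z axis and vertical above 0.35 rad).
It also fails if it takes over 43 s, if anything falls off the work surface, if the arm or the gripper's body presses on something with over 40 N, if the wrist force passes 120 N, or if a joint passes its speed limit or range.

## Working session

There is one attempt and no reset: what is moved stays moved. The work goes in short steps, Python scripts to look and compute and a tool call to move; the robot and the scene stay as the last step left them, time stands still between calls to the robot, and variables do not carry over. Pictures are saved under pics/ and viewed, at most 10 in all, crops included, and the job is handed in when it is done.

Besides the shell and the picture viewer there is one more tool, called after "Call:" by a JSON object that holds its "op" and its "data". apply_moves: Moves the arm, as the interface text tells. Its arguments: {"type":"object","properties":{"deltas":{"type":"array","items":{"type":"array"}},"squeeze":{"type":"number"}},"required":["deltas"]}

```bash
mkdir -p pics; cat > h.py <<'E'
from station import bot
import numpy as np, cv2
from scipy.spatial.transform import Rotation as R
def rot(q): return R.from_quat([q[1],q[2],q[3],q[0]])
def save(p,n): cv2.imwrite('pics/'+n,p['color'][:,:,::-1])
def pose(p,o=None):
    if 'pose' in p: return np.array(p['pose'])
    T=np.eye(4);T[:3,:3]=rot(o['tool_rot']).as_matrix();T[:3,3]=o['eef_pos'];return T@np.array(p['hand_eye'])
def ray(p,T,uv):
    K=np.array(p['intrinsics'],float);d=np.array([(uv[0]-K[0,2])/K[0,0],(uv[1]-K[1,2])/K[1,1]]);s=d.copy()
    for _ in range(20): s=d/(1+p['k1']*(s@s))
    v=T[:3,:3]@np.r_[s,1];return T[:3,3],v/np.linalg.norm(v)
def onz(p,T,uv,z):
    o,v=ray(p,T,uv);return o+v*(z-o[2])/v[2]
def proj(p,T,X):
    K=np.array(p['intrinsics'],float);c=np.linalg.inv(T)@np.r_[X,1];s=c[:2]/c[2];s=s*(1+p['k1']*(s@s));return K[:2,:2]@s+K[:2,2]
def tri(rs):
    A=0;b=0
    for o,v in rs:
        P=np.eye(3)-np.outer(v,v);A=A+P;b=b+P@o
    return np.linalg.solve(A,b)
E
python3 - <<'E'
from h import *
np.set_printoptions(precision=4,suppress=True)
o=bot.get_obs();print(o['t'],o['eef_pos'],o['tool_rot'],rot(o['tool_rot']).as_matrix())
for c in ['scene','top']:
    p=bot.read_camera(c);save(p,c+'0.png');T=pose(p);print(c,T[:3,3],T[:3,2])
    for n in ['green_gauge','red_gauge','hook','top_frame']:
        for r in bot.look_for(p,n)[:2]: print(n,np.round(r['point'],4),round(r['confidence'],2),proj(p,T,r['point']).round())
print(bot.get_obs()['t'])
E
```

```text
0.0 [ 0.1797 -0.65    0.2303] [-0.0009  0.9909  0.1345 -0.0002] [[ 0.9638  0.2666 -0.0006]
 [ 0.2666 -0.9638  0.0017]
 [-0.0002 -0.0018 -1.    ]]
scene [-0.366   0.6054  0.6585] [ 0.7289 -0.5013 -0.4663]
green_gauge [0.4333 0.126  0.0644] 0.84 [237. 230.]
red_gauge [0.4241 0.0007 0.0555] 0.73 [278. 220.]
red_gauge [0.4342 0.1313 0.0624] 0.54 [235. 232.]
top_frame [ 0.4851 -0.2961  0.136 ] 0.61 [343. 158.]
top [ 0.3277 -0.0072  0.9883] [ 0.1831  0.0218 -0.9828]
green_gauge [0.4352 0.1219 0.0807] 0.51 [212. 209.]
red_gauge [ 0.4257 -0.0127  0.0808] 0.76 [265. 213.]
0.5
```

View pics/scene0.png

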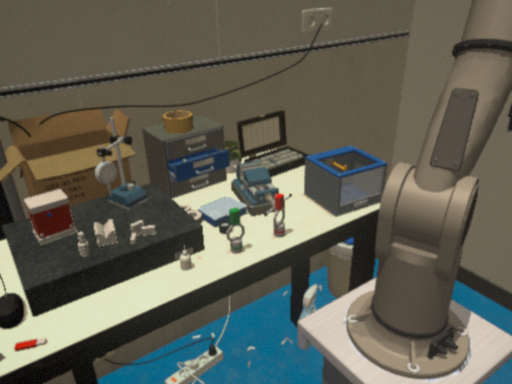

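View pics/top0.png

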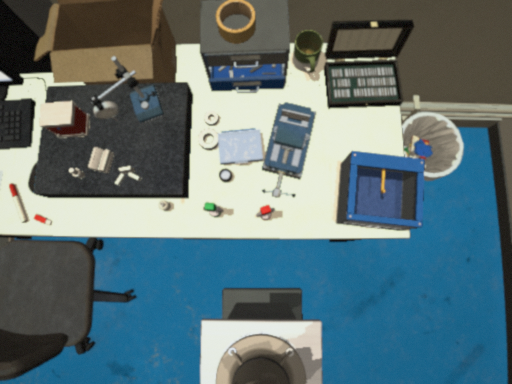

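The scene view shows green at about (237,230), red at (278,220) and the cabinet at (345,180). The top view shows green at (212,208), red at (265,212), and the cabinet at (383,190) with its hook near (383,178). The networks agree with these positions. Next I measure the frame by colour in the top view.

```bash
cat >> h.py <<'E'
def to(o,xyz,yaw):
    Rm=rot(o['tool_rot']).as_matrix();d=Rm.T@(np.array(xyz)-o['eef_pos'])/0.2
    y0=np.arctan2(Rm[1,0],Rm[0,0]);t=-(yaw-y0);t=(t+np.pi)%(2*np.pi)-np.pi
    print('shift',d.round(4),'turn',round(t/2/np.pi,4),'yaw now',round(np.degrees(y0),2))
def blue(p,box):
    h=cv2.cvtColor(p['color'],cv2.COLOR_RGB2HSV);m=((h[...,0]>100)&(h[...,0]<125)&(h[...,1]>140)&(h[...,2]>90)).astype(np.uint8)
    k=np.zeros_like(m);x0,y0,x1,y1=box;k[y0:y1,x0:x1]=m[y0:y1,x0:x1];return k
E
python3 - <<'E'
from h import *
np.set_printoptions(precision=4,suppress=True)
p=bot.read_camera('top');T=pose(p)
im=p['color'][140:240,325:435];cv2.imwrite('pics/cab.png',cv2.resize(im,None,fx=6,fy=6,interpolation=cv2.INTER_CUBIC)[:,:,::-1])
w=bot.read_camera('wrist');o=bot.get_obs();print(w['intrinsics'],w['k1'],np.array(w['hand_eye']))
to(o,[0.40,-0.30,0.36],0)
E
```

```text
[[276.2766   0.     255.8619]
 [  0.     276.2766 195.4675]
 [  0.       0.       1.    ]] -0.053666227595677865 [[-0.0014 -0.9504 -0.311   0.0813]
 [ 1.     -0.0014 -0.0004  0.    ]
 [-0.0001 -0.311   0.9504 -0.1431]
 [ 0.      0.      0.      1.    ]]
shift [ 1.5279 -1.3963 -0.6434] turn 0.0429 yaw now 15.46
```

View pics/cab.png

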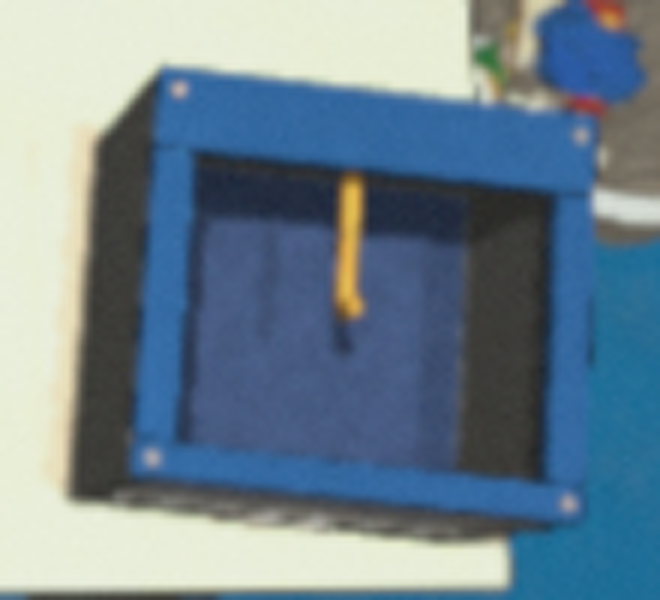

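The crop shows the frame's outer corners at (163,67), (600,117), (580,520) and (132,474), and the hook from (350,180) to its tip at (348,310).

```bash
python3 - <<'E'
from h import *
np.set_printoptions(precision=4,suppress=True)
p=bot.read_camera('top');T=pose(p)
f=lambda u,z:onz(p,T,np.array(u)/6+[325-.4,140-.4],z)
C=[f(u,.135) for u in [(163,67),(600,117),(580,520),(132,474)]]
print(np.array(C));c=np.mean(C,0);print('c',c)
x=(C[0]-C[3])+(C[1]-C[2]);print('xlen',np.linalg.norm(x)/2,'yaw',np.degrees(np.arctan2(x[1],x[0])))
y=(C[0]-C[1])+(C[3]-C[2]);print('ylen',np.linalg.norm(y)/2,'yaw',np.degrees(np.arctan2(-y[0],y[1])))
print('hook wall, tip',f((350,180),.105),f((348,310),.117))
o=bot.get_obs();to(o,[0.47,-0.31,0.36],np.radians(-5))
E
```

```text
[[ 0.5728 -0.2251  0.135 ]
 [ 0.5525 -0.407   0.135 ]
 [ 0.387  -0.3854  0.135 ]
 [ 0.4061 -0.2054  0.135 ]]
c [ 0.4796 -0.3057  0.135 ]
xlen 0.1673410385625522 yaw -7.096937001148556
ylen 0.18200188808217743 yaw -6.207219057395007
hook wall, tip [ 0.5324 -0.3101  0.105 ] [ 0.4749 -0.3017  0.117 ]
shift [ 1.8518 -1.2548 -0.6434] turn 0.0568 yaw now 15.46
```

Call:
{"op": "apply_moves", "data": {"deltas": [[0,[0.0,0.0,-0.25],0],[0,[0.15,-0.1,-0.45],0],[0,[0.35,-0.25,-0.64],0],[0,[0.55,-0.4,-0.64],0],[0,[0.75,-0.55,-0.64],0.02],[0,[0.9,-0.7,-0.64],0.04],[0,[0.95,-0.85,-0.64],0.057],[0,[1.0,-1.0,-0.64],0.057]]}}

```text
t: 1.45
eef_pos: [0.3208, -0.4019, 0.3594]
tool_rot: [-0.0, 0.999, -0.044, 0.0]
contact_force: [-0.3, 0.6, 0.7]
gripper_width: 0.999
grasp_force: 0.0
```

```bash
python3 - <<'E'
from h import *
o=bot.get_obs();print(o['t'],o['eef_pos']);to(o,[0.47,-0.31,0.36],np.radians(-6.5))
E
```

```text
1.45 [ 0.3207563  -0.40193148  0.35942587]
shift [ 0.7028 -0.5236 -0.0025] turn 0.004 yaw now -5.05
```

Call:
{"op": "apply_moves", "data": {"deltas": [[0,[0.2,-0.15,0],0.004],[0,[0.4,-0.3,0],0.004],[0,[0.6,-0.45,0],0.004],[0,[0.7,-0.52,0],0.004],[0,[0.7,-0.52,0],0.004],[0,[0.7,-0.52,0],0.004]]}}

```text
t: 2.05
eef_pos: [0.4679, -0.3134, 0.3592]
tool_rot: [0.0, 0.998, -0.056, -0.0]
contact_force: [-0.4, -0.7, 0.5]
gripper_width: 1.001
grasp_force: 0.0
```

```bash
python3 - <<'E'
from h import *
o=bot.get_obs();print(o['t'],o['eef_pos'],np.abs(o['joint_vel']).max())
p=bot.read_camera('wrist');save(p,'w1.png');T=pose(p,o)
np.savez('w1.npz',T=T,K=p['intrinsics'],k1=p['k1'])
for n in ['hook','top_frame']:
    for r in bot.look_for(p,n)[:2]: print(n,np.round(r['point'],4),round(r['confidence'],2),proj(p,T,r['point']).round())
to(o,[0.40,0.05,0.33],0)
E
```

```text
2.05 [ 0.46785367 -0.31338543  0.35916658] 0.028907066863917547
hook [ 0.506  -0.3109  0.1005] 0.61 [251. 137.]
top_frame [ 0.5341 -0.306   0.127 ] 0.95 [245. 118.]
shift [-0.5415 -1.7673  0.1455] turn -0.0179 yaw now -6.46
```

View pics/w1.png

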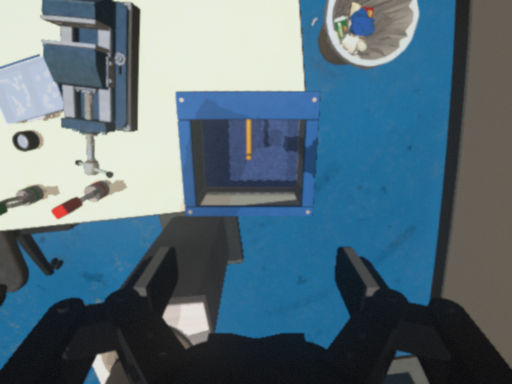

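The wrist view shows the frame's outer corners at about (177,92), (321,93), (316,215) and (185,217), and the hook from (250,120) to its tip at (249,160). I'll localise it from these points and compute the move to the green gauge.

```bash
python3 - <<'E'
from h import *
np.set_printoptions(precision=4,suppress=True)
d=np.load('w1.npz');p=dict(intrinsics=d['K'],k1=float(d['k1']));T=d['T']
C=np.array([onz(p,T,u,.135) for u in [(177,92),(321,93),(316,215.5),(185,216.5)]]);print(C,C.mean(0))
x=(C[0]-C[3])+(C[1]-C[2]);print('xlen',np.linalg.norm(x)/2,np.degrees(np.arctan2(x[1],x[0])))
y=(C[0]-C[1])+(C[3]-C[2]);print('ylen',np.linalg.norm(y)/2,np.degrees(np.arctan2(-y[0],y[1])))
print('hook',onz(p,T,(250,120),.105),onz(p,T,(249,159),.117))
# two-view height check of hook tip: top view + wrist
t=bot.read_camera('top');Tt=pose(t)
print('tri tip',tri([ray(p,T,(249,159)),ray(t,Tt,np.array((348,310))/6+[324.6,139.6])]))
E
```

```text
[[ 0.5766 -0.2254  0.135 ]
 [ 0.5546 -0.4053  0.135 ]
 [ 0.3891 -0.3908  0.135 ]
 [ 0.4091 -0.2034  0.135 ]] [ 0.4823 -0.3062  0.135 ]
xlen 0.16751415219318574 -6.2557252689863825
ylen 0.18487834048921187 -6.51790313288282
hook [ 0.5302 -0.3118  0.105 ] [ 0.478  -0.3043  0.117 ]
tri tip [ 0.4764 -0.3041  0.1094]
```

Call:
{"op": "apply_moves", "data": {"deltas": [[0,[-0.07,-0.23,0.02],-0.018],[0,[-0.14,-0.46,0.04],-0.018],[0,[-0.2,-0.69,0.08],-0.018],[0,[-0.27,-0.92,0.1],-0.018],[0,[-0.3,-1.0,0.1],-0.018]]}}

```text
t: 2.75
eef_pos: [0.4296, -0.1039, 0.3392]
tool_rot: [-0.0, 1.0, 0.002, -0.0]
contact_force: [-0.7, -0.6, 0.4]
gripper_width: 1.003
grasp_force: 0.0
```

Call:
{"op": "apply_moves", "data": {"deltas": [[0,[-0.02,-0.23,0.05],0],[0,[-0.04,-0.46,0.1],0],[0,[-0.05,-0.69,0.1],0],[0,[-0.05,-0.9,0.1],0],[0,[-0.05,-0.92,0.1],0],[0,[-0.05,-0.92,0.1],0],[0,[-0.05,-0.92,0.1],0]]}}

```text
t: 3.45
eef_pos: [0.4214, 0.0744, 0.3193]
tool_rot: [0.0, 1.0, -0.002, 0.0]
contact_force: [-0.2, -0.3, -0.0]
gripper_width: 1.001
grasp_force: 0.0
```

```bash
python3 - <<'E'
from h import *
o=bot.get_obs();print(o['t'],o['eef_pos'],np.abs(o['joint_vel']).max())
p=bot.read_camera('wrist');T=pose(p,o)
cv2.imwrite('pics/w2.png',cv2.resize(p['color'],(800,600),interpolation=cv2.INTER_CUBIC)[:,:,::-1])
np.savez('w2.npz',T=T,K=p['intrinsics'],k1=p['k1'])
for n in ['green_gauge','red_gauge']:
    for r in bot.look_for(p,n)[:2]: print(n,np.round(r['point'],4),round(r['confidence'],2),proj(p,T,r['point']).round())
E
```

```text
3.45 [0.42138079 0.0743535  0.31930482] 0.008087063174891603
green_gauge [0.4437 0.1243 0.0969] 0.89 [218. 152.]
red_gauge [ 0.4355 -0.005   0.0819] 0.57 [313. 156.]
```

View pics/w2.png

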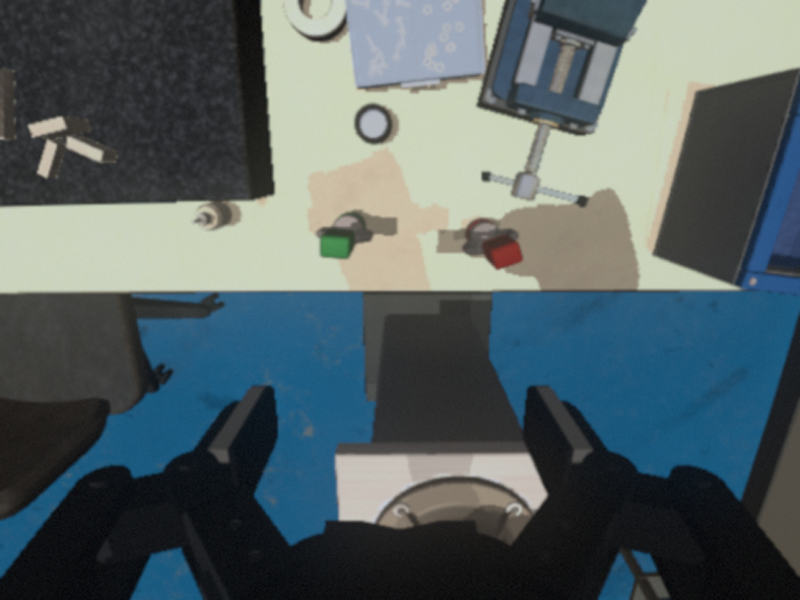

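The view shows the green grip top at about (337,240) in the 800-pixel picture, the red grip at (500,250), and nothing close beside the green one. I move over the green gauge and look from closer.

Call:
{"op": "apply_moves", "data": {"deltas": [[0,[0,-0.15,0.15],0],[0,[0,-0.25,0.35],0],[0,[0,-0.25,0.5],0],[0,[0,-0.25,0.5],0],[0,[0,-0.25,0.5],0]]}}

```text
t: 4.1
eef_pos: [0.4214, 0.1254, 0.2197]
tool_rot: [0.0, 1.0, -0.001, -0.0]
contact_force: [0.7, -0.2, -0.1]
gripper_width: 0.997
grasp_force: 0.0
```

```bash
python3 - <<'E'
from h import *
np.set_printoptions(precision=4,suppress=True)
o=bot.get_obs();print(o['t'],o['eef_pos'],np.abs(o['joint_vel']).max())
p=bot.read_camera('wrist');T=pose(p,o)
for r in bot.look_for(p,'green_gauge')[:2]: print(np.round(r['point'],4),round(r['confidence'],2))
h=cv2.cvtColor(p['color'],cv2.COLOR_RGB2HSV);m=((h[...,0]>45)&(h[...,0]<85)&(h[...,1]>120)).astype(np.uint8)
n,l,s,c=cv2.connectedComponentsWithStats(m);print(s[1:],c[1:])
i=1+s[1:,4].argmax();x,y,w,hh,_=s[i];np.savez('w3.npz',T=T,K=p['intrinsics'],k1=p['k1'],m=l==i,img=p['color'])
a,b,c0,d0=max(0,x-40),max(0,y-60),x+w+40,y+hh+30;print(a,b)
cv2.imwrite('pics/w3.png',cv2.resize(p['color'][b:d0,a:c0],None,fx=5,fy=5,interpolation=cv2.INTER_CUBIC)[:600,:800,::-1])
E
```

```text
4.1 [0.4214 0.1254 0.2197] 0.03270942889027003
[0.444  0.1285 0.0977] 0.7
[[244 170  24  14 303]
 [ 90 312   1   1   1]
 [ 52 316   1   1   1]
 [ 58 350   1   1   1]
 [ 55 366   1   1   1]
 [471 375   1   1   1]
 [ 20 382   1   1   1]] [[254.8614 176.5743]
 [ 90.     312.    ]
 [ 52.     316.    ]
 [ 58.     350.    ]
 [ 55.     366.    ]
 [471.     375.    ]
 [ 20.     382.    ]]
204 110
```

View pics/w3.png

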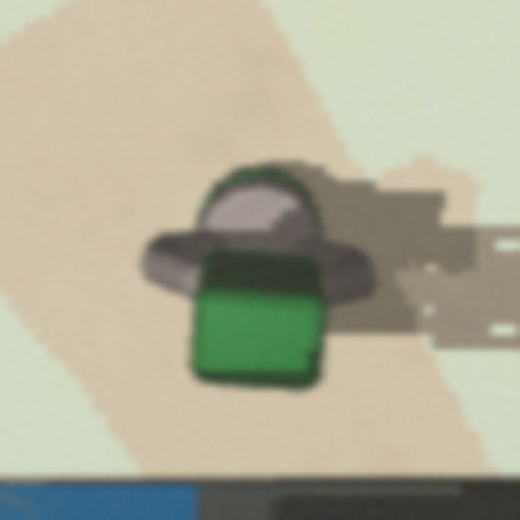

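The crop shows the top face of the grip with corners (195,293), (326,297), (320,386) and (193,380). Its eye lies almost along the image x axis.

```bash
python3 - <<'E'
from h import *
np.set_printoptions(precision=4,suppress=True)
L=lambda f:(lambda d:(dict(intrinsics=d['K'],k1=float(d['k1'])),d['T']))(np.load(f))
p,T=L('w3.npz');U=[np.array(u)/5+[203.6,109.6] for u in [(195,293),(326,296),(320,387),(193,380)]]
C=np.array([onz(p,T,u,.126) for u in U]);print(C);print('c',C.mean(0))
x=(C[0]-C[3])+(C[1]-C[2]);print('xlen',np.linalg.norm(x)/2,np.degrees(np.arctan2(x[1],x[0])))
y=(C[0]-C[1])+(C[3]-C[2]);print('ylen',np.linalg.norm(y)/2,np.degrees(np.arctan2(-y[0],y[1])))
p2,T2=L('w2.npz');print('tri',tri([ray(p,T,np.mean(U,0)),ray(p2,T2,np.array((337,245))*.64-.2)]))
# eye ends (mid-height ~z .065) left/right
for u in [(143,262),(373,280)]: print(onz(p,T,np.array(u)/5+[203.6,109.6],.06))
o=bot.get_obs();print(o['t'])
c=C.mean(0);to(o,[c[0],c[1],.087],np.radians(-2.5))
E
```

```text
[[0.4502 0.1374 0.126 ]
 [0.4496 0.1145 0.126 ]
 [0.433  0.1154 0.126 ]
 [0.4344 0.1381 0.126 ]]
c [0.4418 0.1263 0.126 ]
xlen 0.01622135376139935 -2.6982085765392188
ylen 0.022801127931577223 -2.4991723311165823
tri [0.4406 0.1259 0.1176]
[0.4426 0.1521 0.06  ]
[0.4384 0.1009 0.06  ]
4.2
shift [ 0.095  -0.0022  0.6701] turn 0.0066 yaw now -0.12
```

Call:
{"op": "apply_moves", "data": {"deltas": [[0,[0.095,0,0.1],0.007],[0,[0.095,0,0.3],0.007],[0,[0.095,0,0.5],0.007],[0,[0.095,0,0.62],0.007],[0,[0.095,0,0.65],0.007],[0,[0.095,0,0.65],0.007],[1,[0.095,0,0.65],0.007],[1,[0.095,0,0.65],0.007],[1,[0.095,0,0.65],0.007],[1,[0.095,0,0.65],0.007],[1,[0.095,0,0.65],0.007],[1,[0.095,0,0.65],0.007]], "squeeze": 60}}

```text
t: 5.4
eef_pos: [0.4407, 0.1262, 0.0901]
tool_rot: [0.0, 1.0, -0.022, 0.001]
contact_force: [-0.5, -0.3, 6.6]
gripper_width: 0.275
grasp_force: 58.9
```

Call:
{"op": "apply_moves", "data": {"deltas": [[1,[0,0,-0.1],0],[1,[0,0,-0.3],0],[1,[0,0,-0.5],0],[1,[0,0,-0.7],0],[1,[0,0,-0.9],0],[1,[0,0,-1.0],0],[1,[0,0,-1.0],0],[1,[0,0,-1.0],0]]}}

```text
t: 6.2
eef_pos: [0.4396, 0.1259, 0.2886]
tool_rot: [0.0, 1.0, -0.022, -0.0]
contact_force: [0.1, 0.1, -2.8]
gripper_width: 0.274
grasp_force: 59.3
```

```bash
python3 - <<'E'
from h import *
o=bot.get_obs();print(o['t'],o['eef_pos'],o['contact_force'],o['torque'],o['gripper_width'])
a=np.radians(-6.4);X=np.array([np.cos(a),np.sin(a)]);H=np.array([.481,-.306])+.02*X;print('hook',H)
print(H-.060*X);to(o,[*(H-.060*X),.29],a)
p=bot.read_camera('wrist');save(p,'w4.png');
s=bot.read_camera('scene');cv2.imwrite('pics/s4.png',cv2.resize(s['color'][120:280,180:400],None,fx=3.5,fy=3.5,interpolation=cv2.INTER_CUBIC)[:,:,::-1])
T=pose(s)
for r in bot.look_for(s,'green_gauge')[:2]: print(np.round(r['point'],4),round(r['confidence'],2))
E
```

```text
6.2 [0.43964481 0.12588079 0.28858497] [ 0.05509622  0.10580822 -2.78268582] [-0.01342692  0.02769393  0.00075555] 0.27435124684404133
hook [ 0.50087536 -0.30822938]
[ 0.44124928 -0.30154124]
shift [ 0.1032  2.1346 -0.0058] turn 0.0107 yaw now -2.55
[0.4319 0.1278 0.2526] 0.94
```

View pics/s4.png

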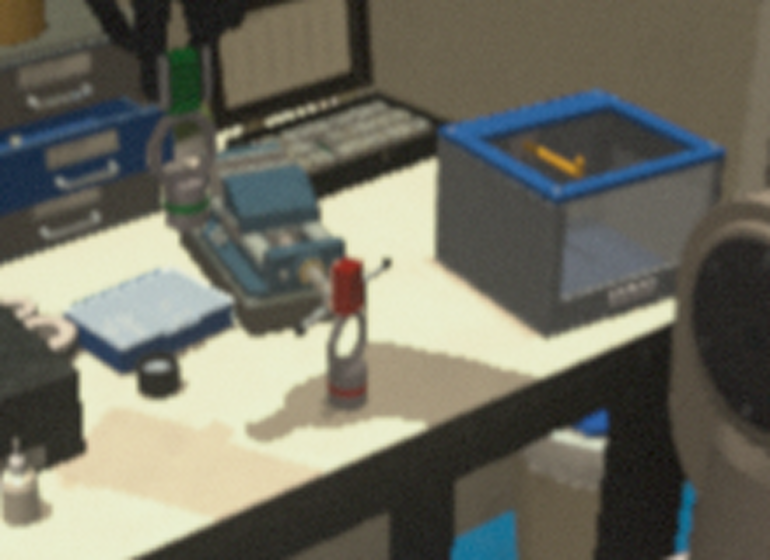

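The picture shows the gauge held upright, with its grip at (185,80), and the red gauge untouched at (347,330). The cabinet is clear. Now I carry it over.

Call:
{"op": "apply_moves", "data": {"deltas": [[1,[0,0.1,0],0],[1,[0,0.25,0],0],[1,[0,0.42,0],0],[1,[0,0.6,0],0],[1,[0,0.8,0],0.01],[1,[0,1.0,0],0.01]]}}

```text
t: 6.95
eef_pos: [0.4303, -0.075, 0.288]
tool_rot: [-0.0, 0.999, -0.054, -0.001]
contact_force: [0.1, 0.6, -2.2]
gripper_width: 0.27
grasp_force: 59.3
```

```bash
python3 - <<'E'
from h import *
o=bot.get_obs();print(o['t'],o['eef_pos']);to(o,[0.4412,-0.3015,.29],np.radians(-6.4))
E
```

```text
6.95 [ 0.43030704 -0.07496173  0.28803253]
shift [ 0.1766  1.1202 -0.0104] turn 0.0005 yaw now -6.21
```

Call:
{"op": "apply_moves", "data": {"deltas": [[1,[0.03,0.2,0],0],[1,[0.08,0.4,0],0],[1,[0.12,0.6,0],0],[1,[0.15,0.8,0],0],[1,[0.17,0.95,0],0],[1,[0.175,1.0,0],0],[1,[0.175,1.0,0],0],[1,[0.175,1.0,0],0]]}}

```text
t: 7.75
eef_pos: [0.4446, -0.2746, 0.2884]
tool_rot: [-0.001, 0.999, -0.053, -0.001]
contact_force: [-0.1, 0.8, -2.0]
gripper_width: 0.273
grasp_force: 59.4
```

```bash
python3 - <<'E'
from h import *
np.set_printoptions(precision=4,suppress=True)
o=bot.get_obs();print(o['t'],o['eef_pos']);to(o,[0.4412,-0.3015,.29],np.radians(-6.4))
p=bot.read_camera('wrist');T=pose(p,o);save(p,'w5.png');np.savez('w5.npz',T=T,K=p['intrinsics'],k1=p['k1'])
a=np.radians(-6.4);X=np.array([np.cos(a),np.sin(a)]);Y=np.array([-X[1],X[0]]);c=np.array([.481,-.306])
for x,y in [(85,92),(85,-92),(-85,-92),(-85,92),(50,75),(50,-75)]: print(x,y,proj(p,T,[*(c+x/1e3*X+y/1e3*Y),.135]).round(1))
print('tip',proj(p,T,[*(c-.003*X),.117]),'wall',proj(p,T,[*(c+.05*X),.105]))
E
```

```text
7.75 [ 0.4446 -0.2746  0.2884]
shift [-0.0029  0.1358 -0.0081] turn 0.0009 yaw now -6.06
85 92 [191.6  59.7]
85 -92 [377.2  61.6]
-85 -92 [358.2 219.7]
-85 92 [200.8 219.1]
50 75 [210.2  96.7]
50 -75 [356.9  97.9]
tip [280.7765 146.4825] wall [281.2869  97.662 ]
```

View pics/w5.png

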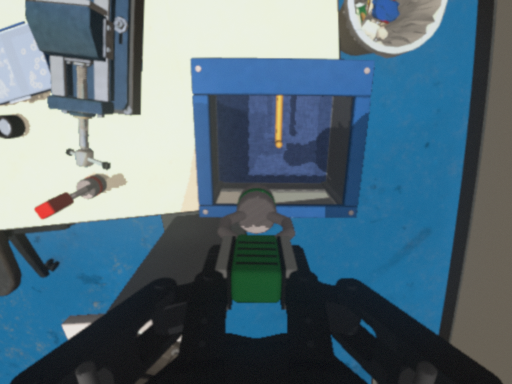

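The picture shows the frame corners at (191,59), (374,59), (357,216) and (199,217), with the hook tip at (278,146). That is 2-3 px left of prediction, so the cabinet is about 2 mm more to +y. The plug at (257,210) is still above the frame. I correct and line up.

Call:
{"op": "apply_moves", "data": {"deltas": [[1,[0.0,0.06,0],0.001],[1,[0.002,0.12,0.05],0.001],[1,[0.002,0.126,0.15],0.001],[1,[0.002,0.126,0.22],0.001],[1,[0.002,0.126,0.22],0.001],[1,[0.002,0.126,0.22],0.001]]}}

```text
t: 8.4
eef_pos: [0.4424, -0.3012, 0.2451]
tool_rot: [-0.0, 0.998, -0.057, -0.0]
contact_force: [0.0, -0.1, -1.8]
gripper_width: 0.273
grasp_force: 59.3
```

```bash
python3 - <<'E'
from h import *
np.set_printoptions(precision=4,suppress=True)
d=np.load('w5.npz');p=dict(intrinsics=d['K'],k1=float(d['k1']))
C=np.array([onz(p,d['T'],u,.135) for u in [(191,59),(374,59.5),(357,216.5),(199,217)]]);print('c',C.mean(0))
x=(C[0]-C[3])+(C[1]-C[2]);y=(C[0]-C[1])+(C[3]-C[2]);print(np.linalg.norm(x)/2,np.linalg.norm(y)/2,np.degrees(np.arctan2(x[1],x[0])),np.degrees(np.arctan2(-y[0],y[1])))
print('tip',onz(p,d['T'],(278,146),.117))
o=bot.get_obs();print(o['t'],o['eef_pos'])
a=np.radians(-6.4);X=np.array([np.cos(a),np.sin(a)]);H=np.array([.482,-.3045])+.02*X
for q,z in [(-.06,.14),(.003,.14),(.003,.114)]: to(o,[*(H+q*X),z],a)
p=bot.read_camera('scene');T=pose(p)
cv2.imwrite('pics/s6.png',cv2.resize(p['color'][100:230,280:420],None,fx=4.5,fy=4.5,interpolation=cv2.INTER_CUBIC)[:,:,::-1])
E
```

```text
c [ 0.4835 -0.3043  0.135 ]
0.16787251163588945 0.18260074845947458 -6.371895568852401 -5.984676004171154
tip [ 0.4789 -0.3026  0.117 ]
8.4 [ 0.4424 -0.3012  0.2451]
shift [-0.0008 -0.0053  0.5255] turn -0.0002 yaw now -6.49
shift [ 0.3142 -0.0058  0.5253] turn -0.0002 yaw now -6.49
shift [ 0.3142 -0.0058  0.6553] turn -0.0002 yaw now -6.49
```

View pics/s6.png

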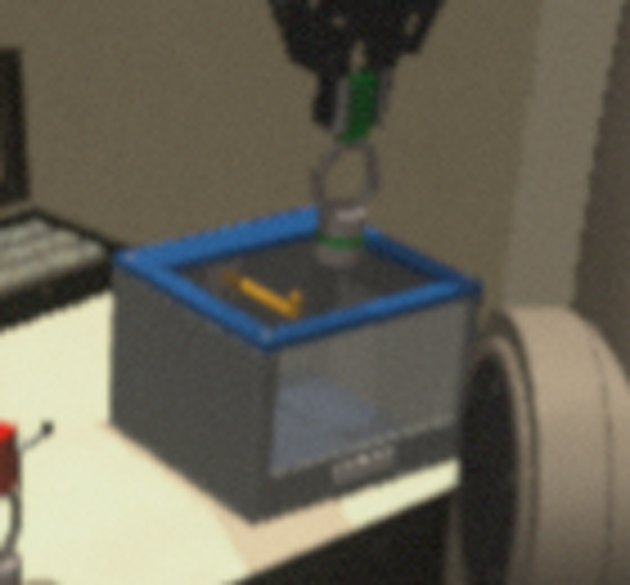

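The picture shows the plug at (340,240), above the opening and clear of the frame on all sides, with the hook tip to its left at (292,305). I lower it now.

Call:
{"op": "apply_moves", "data": {"deltas": [[1,[0.008,-0.005,0.06],0],[1,[0.008,-0.005,0.14],0],[1,[0.008,-0.005,0.22],0],[1,[0.008,-0.005,0.3],0],[1,[0.008,-0.005,0.38],0],[1,[0.008,-0.005,0.45],0],[1,[0.008,-0.005,0.5],0],[1,[0.008,-0.005,0.52],0],[1,[0.008,-0.005,0.52],0],[1,[0.008,-0.005,0.52],0]]}}

```text
t: 9.45
eef_pos: [0.4445, -0.3007, 0.1418]
tool_rot: [0.0, 0.998, -0.057, 0.0]
contact_force: [1.0, -0.7, -1.2]
gripper_width: 0.271
grasp_force: 59.4
```

```bash
python3 - <<'E'
from h import *
np.set_printoptions(precision=4,suppress=True)
o=bot.get_obs();print(o['t'],o['eef_pos'],o['contact_force'])
a=np.radians(-6.4);X=np.array([np.cos(a),np.sin(a)]);H=np.array([.4825,-.3045])+.02*X
for q,z in [(-.058,.14),(.005,.14),(.005,.114)]: to(o,[*(H+q*X),z],a)
p=bot.read_camera('scene')
cv2.imwrite('pics/s7.png',cv2.resize(p['color'][100:230,280:420],None,fx=4.5,fy=4.5,interpolation=cv2.INTER_CUBIC)[:,:,::-1])
E
```

```text
9.45 [ 0.4445 -0.3007  0.1418] [ 0.9758 -0.6982 -1.1511]
shift [ 0.0009 -0.0023  0.009 ] turn -0.0003 yaw now -6.5
shift [ 0.3159 -0.0028  0.0093] turn -0.0003 yaw now -6.5
shift [ 0.3158 -0.0029  0.1393] turn -0.0003 yaw now -6.5
```

View pics/s7.png

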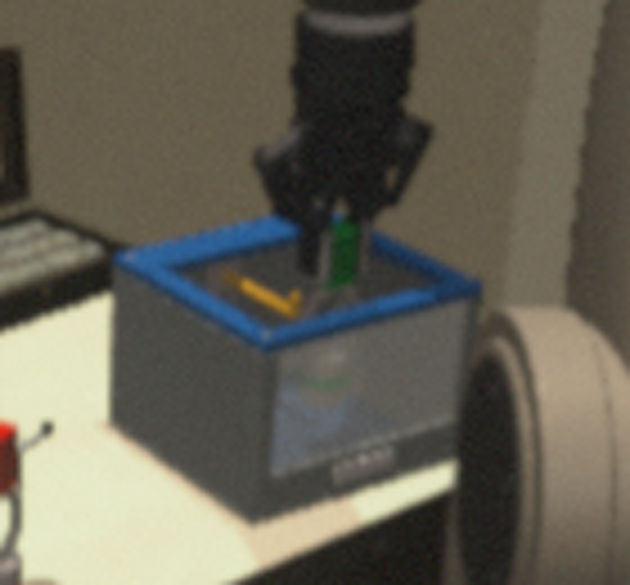

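The picture shows the plug inside the cabinet at (325,380), below the hook level, and the grip at (345,255) clear of the frame. The hook tip is at (295,300). That was the tenth picture, so from here I work on numbers. I slide the eye over the tip along +x.

Call:
{"op": "apply_moves", "data": {"deltas": [[1,[0.03,0,0.005],0],[1,[0.07,-0.002,0.005],0],[1,[0.11,-0.002,0.005],0],[1,[0.15,-0.002,0.005],0],[1,[0.19,-0.002,0.005],0],[1,[0.23,-0.002,0.005],0],[1,[0.27,-0.002,0.005],0],[1,[0.3,-0.002,0.005],0],[1,[0.315,-0.002,0.005],0],[1,[0.315,-0.002,0.005],0],[1,[0.315,-0.002,0.005],0]]}}

```text
t: 10.6
eef_pos: [0.5064, -0.3072, 0.1402]
tool_rot: [-0.0, 0.998, -0.057, -0.0]
contact_force: [0.1, 0.1, -1.8]
gripper_width: 0.272
grasp_force: 59.4
```

Call:
{"op": "apply_moves", "data": {"deltas": [[1,[0,0,0.03],0],[1,[0,0,0.06],0],[1,[0,0,0.09],0],[1,[0,0,0.105],0],[1,[0,0,0.105],0],[1,[0,0,0.105],0]]}}

```text
t: 11.2
eef_pos: [0.5067, -0.3072, 0.1192]
tool_rot: [-0.0, 0.998, -0.057, -0.0]
contact_force: [-0.1, -0.6, -1.4]
gripper_width: 0.273
grasp_force: 59.4
```

Call:
{"op": "apply_moves", "data": {"deltas": [[1,[0,0,0.005],0],[1,[0,0,0.01],0],[1,[0,0,0.01],0],[1,[0,0,0.01],0]]}}

```text
t: 11.6
eef_pos: [0.5069, -0.3073, 0.1176]
tool_rot: [0.0, 0.998, -0.057, 0.0]
contact_force: [0.0, -1.4, -1.0]
gripper_width: 0.277
grasp_force: 59.6
```

Call:
{"op": "apply_moves", "data": {"deltas": [[1,[0,0,0.005],0],[1,[0,0,0.01],0],[1,[0,0,0.01],0],[1,[0,0,0.01],0]]}}

```text
t: 12.0
eef_pos: [0.5071, -0.3075, 0.1171]
tool_rot: [0.0, 0.998, -0.057, 0.0]
contact_force: [-3.1, 3.1, 12.0]
gripper_width: 0.271
grasp_force: 61.4
```

Call:
{"op": "apply_moves", "data": {"deltas": [[1,[0,0,-0.004],0],[1,[0,0,-0.005],0],[0.65,[0,0,-0.005],0],[0.6,[0,0,-0.005],0],[0.5,[0,0,-0.005],0],[0.4,[0,0,-0.005],0],[0.4,[0,0,-0.005],0],[0.4,[0,0,-0.005],0]], "squeeze": 20}}

```text
t: 12.8
eef_pos: [0.5067, -0.3072, 0.1162]
tool_rot: [-0.0, 0.998, -0.057, -0.0]
contact_force: [0.3, 0.3, 0.1]
gripper_width: 0.599
grasp_force: 0.0
```

```bash
python3 - <<'E'
from h import *
np.set_printoptions(precision=4,suppress=True)
o=bot.get_obs();print(o['t'],o['eef_pos'],o['contact_force'],o['gripper_width'],o['grasp_force'])
for c in ['scene','top','wrist']:
    p=bot.read_camera(c);T=pose(p,o)
    for r in bot.look_for(p,'green_gauge')[:2]: print(c,np.round(r['point'],4),round(r['confidence'],2))
    h=cv2.cvtColor(p['color'],cv2.COLOR_RGB2HSV);m=((h[...,0]>45)&(h[...,0]<85)&(h[...,1]>110)&(h[...,2]>40)).astype(np.uint8)
    n,l,s,ce=cv2.connectedComponentsWithStats(m)
    for i in range(1,n):
        if s[i,4]>12: print(c,s[i],ce[i],onz(p,T,ce[i],.14))
E
```

```text
12.8 [ 0.5067 -0.3072  0.1162] [0.2943 0.2887 0.0644] 0.5988231782689101 0.0
scene [ 0.5039 -0.3032  0.1311] 0.57
scene [337 151   9  13  95] [340.4947 156.5474] [ 0.4936 -0.2945  0.14  ]
top [ 0.4955 -0.3014  0.0657] 0.76
top [386 179   9   4  24] [389.8333 180.25  ] [ 0.498  -0.3134  0.14  ]
wrist [ 0.5135 -0.3073  0.1473] 0.7
wrist [368  11   7   7  33] [371.3636  13.8788] [ 0.6166 -0.3639  0.14  ]
wrist [ 232  235   53   69 2833] [257.5552 272.1027] [ 0.5084 -0.3075  0.14  ]
```

Call:
{"op": "apply_moves", "data": {"deltas": [[0.4,[0,0,-0.04],0],[0.4,[0,0,-0.1],0],[0.4,[0,0,-0.2],0],[0.4,[0,0,-0.35],0],[0.4,[0,0,-0.5],0],[0.4,[0,0,-0.65],0],[0.4,[0,0,-0.8],0],[0.4,[0,0,-0.8],0],[0.4,[0,0,-0.8],0],[0.4,[0,0,-0.8],0],[0.4,[0,0,-0.8],0],[0.4,[0,0,-0.8],0]]}}

```text
t: 14.3
eef_pos: [0.5063, -0.307, 0.2754]
tool_rot: [-0.0, 0.998, -0.057, -0.001]
contact_force: [-0.1, 0.1, -0.1]
gripper_width: 0.599
grasp_force: 0.0
```

```bash
python3 - <<'E'
from h import *
np.set_printoptions(precision=4,suppress=True)
def look():
    o=bot.get_obs();print(round(o['t'],2),o['eef_pos'],o['contact_force'])
    for c in ['scene','top','wrist']:
        p=bot.read_camera(c);T=pose(p,o)
        for r in bot.look_for(p,'green_gauge')[:1]: print(c,np.round(r['point'],4),round(r['confidence'],2))
        for r in bot.look_for(p,'red_gauge')[:1]: print(c,'red',np.round(r['point'],4),round(r['confidence'],2))
        h=cv2.cvtColor(p['color'],cv2.COLOR_RGB2HSV);m=((h[...,0]>45)&(h[...,0]<85)&(h[...,1]>110)&(h[...,2]>40)).astype(np.uint8)
        n,l,s,ce=cv2.connectedComponentsWithStats(m)
        for i in range(1,n):
            if s[i,4]>12: print(c,s[i],ce[i],onz(p,T,ce[i],.14),onz(p,T,ce[i],.153))
look();look()
E
```

```text
14.3 [ 0.5063 -0.307   0.2754] [-0.1179  0.0808 -0.0677]
scene [ 0.5014 -0.2978  0.1337] 0.54
scene red [0.426  0.0018 0.0606] 0.91
scene [336 151   9  13  97] [339.8454 156.8247] [ 0.4932 -0.2914  0.14  ] [ 0.4717 -0.2689  0.153 ]
top [ 0.4998 -0.3001  0.1096] 0.86
top red [ 0.4281 -0.01    0.0797] 0.67
top [380 172  15  11 114] [387.6491 177.614 ] [ 0.5045 -0.3084  0.14  ] [ 0.5018 -0.3038  0.153 ]
wrist [ 0.5137 -0.3063  0.1308] 0.9
wrist red [ 0.4331 -0.0238  0.0788] 0.9
wrist [351  26   5   5  16] [352.9375  27.9375] [ 0.6448 -0.4107  0.14  ] [ 0.6421 -0.4062  0.153 ]
wrist [245 173  24  25 454] [256.4427 186.1542] [ 0.5065 -0.3069  0.14  ] [ 0.5102 -0.3073  0.153 ]
14.75 [ 0.5067 -0.3072  0.2763] [-0.2326  0.4459  0.1477]
scene [ 0.5046 -0.3019  0.1311] 0.45
scene red [0.4266 0.0035 0.0601] 0.82
scene [336 151   9  13  97] [339.9072 156.7526] [ 0.4935 -0.2919  0.14  ] [ 0.472  -0.2694  0.153 ]
top [ 0.5011 -0.2993  0.1075] 0.76
top red [ 0.428  -0.0088  0.0811] 0.66
top [381 172  14  11 111] [387.7658 177.5315] [ 0.5047 -0.3087  0.14  ] [ 0.502  -0.3041  0.153 ]
wrist [ 0.5111 -0.3025  0.1315] 0.82
wrist red [ 0.4345 -0.0205  0.0777] 0.93
wrist [351  26   5   5  16] [352.9375  27.9375] [ 0.6457 -0.4114  0.14  ] [ 0.643 -0.407  0.153]
wrist [245 173  24  25 452] [256.6173 186.1858] [ 0.5068 -0.3074  0.14  ] [ 0.5105 -0.3077  0.153 ]
```

The gauge is at rest at the hook, with its grip at about (0.505, -0.307) as expected. The red gauge is unmoved and the arm is clear.

```bash
python3 -c "
from station import bot
print(bot.hand_in())"
```

```text
the job is handed in; nothing more can be done
None
```

I hung the green gauge by its eye on the brass hook, let go, backed the arm off clear and handed the job in at about 15 s. Camera readings before hand-in showed the green gauge at rest on the hook and the red gauge still where it stood, no contact with the blue frame was seen, and the hand-in call returned no verdict.

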